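Set the stir-speed ring of a hot-plate stirrer

ROBOT

A 7-joint arm with a two-finger parallel gripper is mounted at the origin on the work surface. World frame = base frame: x ahead of the robot, y to its left, z up, the work surface at z = 0. Lengths are in m, angles in rad, forces in N, time in s.
With the tool pointing down it reaches from about 0.4 to 0.9 m from the base axis. Payload 5.6 kg.
Tool frame: the origin (TCP) lies on the centre line of the jaws, within the pads' length; the fingertips stand 25 mm ahead of it and the grasp point (between the pads) lies 6 mm ahead of it; z points along the fingers, y is the line along which they close (so a half turn about z gives the same grasp; the last joint's range is limited). The gripper opens to 92 mm and grips with 3 to 60 N. Pads are 20 mm wide; open, the fingers measure 128 mm over their backs; the gripper's body (75 mm by 189 mm) begins 69 mm behind the grasp point.
Start: joints at [1.142, 0.468, -0.012, 1.603, 0.006, 1.071, -0.056], TCP at [0.245, -0.602, 0.24] pointing down, gripper open.
Joint ranges: [-2.53, 2.53], [-0.31, 2.02], [-1.57, 1.55], [0.28, 2.44], [-1.29, 4.43], [0.15, 1.84], [-2.92, 2.92]. Speed limits (rad/s): [2.57, 2.57, 3.14, 3.14, 3.14, 3.14, 3.14].

INTERFACE

Orientations are given as [roll, pitch, yaw] about the fixed x, y, z axes, in that order (R = Rz(yaw) Ry(pitch) Rx(roll)).
In Python, from bench import state, snapshot, job_done, look_for, spot_point gives the robot as it stands.
- The arm moves only by the tool jog_arm, never from a script. Its arguments are lists of equal length, an entry for each row: "offset": the shift along the world's x, y, z in mm, a list of three; "roll": the turn about the world's z in degrees; "claw": the closure, from -1 (fully open) to 1 (shut). In form: {"offset": [[x, y, z], ...], "roll": [roll, ...], "claw": [claw, ...]}. A call has 1 to 12 rows; each row shifts and turns the commanded pose from where the row before left it; what a row does not reach is not made up. A row lasts 1/8 s, in which the tool goes at most 62.5 mm and 10.7 degrees, less where a joint would pass 70% of its speed; a pose out of reach is approached as far as the arm can. A call with a gripper value outside its range is refused whole. The fingers move at their own pace and stop on an object; the grip force is fixed at half the most. Time passes only in rows, so rows that do not move let the fingers close. It gives the time, the measured TCP pose, the force, the opening and the grip force at its end, in the units of the state.
- state(): the state, without advancing time (a new reading comes with each control period).
- snapshot(name): name is "side" or "top" or "wrist"; returns a dict with "pixels" (420x560x3 uint8, red, green, blue), "camera_matrix" (3x3 intrinsics, pixels), "k1" (the pictures are not rectified: a ray, as slopes to the right and down, at radius r is drawn at 1 + k1 r^2 times it, then the intrinsics apply), "T" (4x4, takes a point from camera to world coordinates); the wrist camera has in their place "mount" (4x4, takes a point from camera to tool coordinates, whose origin is the TCP and whose axes are the flange's). Camera axes: x right, y up, looking along -z (the intrinsics and any distortion apply to the point x, -y, -z); pixel columns grow to the right and rows downward; lengths in m; the calibration is good to about 2 mm. A picture is of the moment at which its call begins: read the wrist's pose just before it. There is no depth.
- job_done(): hands the job in; it is judged then, once.
Trained networks look in a picture, given as the dict that the camera call returned (one of the last four; its "shot" number tells which), for a name from the list of things; names that differ only in an ending like _2 or _b are one class to them, and where a whole thing is asked for, a point or a joint stands for the part that bears it (a point fixed in the world has none). Each returns a list of dicts, best first, with "p" (0 to 1); they miss things now and then, are a little off and sometimes report something else, mostly with a low value. They report only what shows in the picture. A call takes as long as a camera call.
- look_for(thing, picture): "position" ([x, y, z] in m, in the coordinates of the camera as it stood for that picture, good to about 4 mm: the middle of the surface that is visible of it).
- spot_point(thing, picture): "position" ([x, y, z] in m, in the coordinates of the camera as it stood for that picture, good to about 4 mm: a listed point, or the origin of a listed thing).
The state is a dict: "time": time; "joints": joint angles; "joint_velocities": joint speeds; "joint_efforts": joint torques, N m; "position": TCP position; "tool_rot": TCP orientation; "force": force on the tool from outside, world axes, zero at the start; "torque": the same for the moment, N m; "grip_width": finger opening in m; "gripper_force": force on a finger pad.
Only numpy, scipy, OpenCV 4.12 (cv2) and the standard library are available. Lean on these libraries where they do the work, as an engineer would, in place of code of your own. Each camera call takes 0.05 s, during which the arm holds its last target. There are 200 camera calls.

TASK

On the hot-plate stirrer's sloping panel, turn the black outer ring (stir speed) clockwise until its white line points at the green marker, to the click nearest it, without disturbing the red inner knob (temperature) that stands in its middle. The ring is push-to-turn: bring it round to the marker pressed in firmly against its spring, with a fresh hold when one turn of the wrist is not enough, then leave it sprung fully back up. Leave the green marker, the beaker and the bottles where they are.

Things in the scene. Friction and masses are not known exactly. Their poses are not given: they have to be found in the camera images.
- hotplate: Hot-plate stirrer, a fixed white appliance 395 mm long, 270 mm wide. Origin on the bench straight below the dial's centre; x: from its sloping green panel towards its hot surface, z up. The hot surface's top is 145 mm above the bench and begins 92 mm along x from the origin.
- dial_centre (a point): Centre of the round white dial, on the surface of the sloping green panel and on the common axis of ring and knob, 105 mm above the bench. z: out of the panel along that axis (the panel slopes 0.35 rad towards the robot); x: uphill, away from the panel's front edge; y: level, along the panel.
- ring_grip (a point): Black ribbed outer ring (stir speed), a round grip 60 mm across, 10 to 36 mm above the panel; this point is on its axis, 24 mm above the panel when up. Under it a black skirt 86 mm across, 7 to 10 mm above the panel, on which fingertips may bear. z: out of the panel; x: towards the ring's white line. It may be gripped across any diameter.
- ring_pointer (a point): Outer end of the ring's white line, on the skirt's edge, 43 mm from the axis and 10 mm above the panel; x: outwards from the axis along the line.
- ring (a joint): Angle of the outer ring, rad, 0 to 4.712, growing clockwise seen from above the panel. The white line lies at 2.356 minus this value, counter-clockwise from the x of dial_centre. Line and marker agree when this equals marker. When up, hidden teeth hold it hard (about 1 N m) at clicks every 0.1309 rad (whole multiples of it); let go, it snaps to the nearest click.
- ring_press (a joint): How far the ring is pressed in towards the panel, m: 0 up (held by its teeth), 0.005 at its stop. The spring starts at 12 N and reaches 14.5 N at the stop. From 2.2 mm on the ring turns freely (0.02 N m). If let go just between two clicks it can stay caught about 2 mm in; a slight turn frees it.
- marker (a joint): Angle of the green marker, rad, same sense and zero as ring. A stiff set-point marker at the dial's edge, on the panel; it differs at every start.
- marker_tip (a point): Inner tip of the green marker (3 mm high, 46 to 63 mm from the axis), 3 mm above the panel; x: outwards from the axis.
- inner_tip (a point): End of the red inner knob's finger bar (white line on top), 21 mm from the axis, 54.5 mm above the panel. The knob is a disc 36 mm across (39 to 46 mm above the panel) with a bar 42 mm long, 12 mm wide on it (46 to 63 mm above the panel). It stands over the middle of the ring, turns very easily (0.02 N m) and must not be turned.
- beaker_mid (a point): Centre of an empty glass beaker, 84 mm wide and 85 mm tall, standing on the hot surface.
- wash_bottle_mid (a point): Centre of a white bottle with red cap, 64 mm wide and 130 mm tall, on the bench to one side of the stirrer.
- amber_jar_mid (a point): Centre of an amber jar with black cap, 64 mm wide and 90 mm tall, on the bench to the other side of the stirrer.

How it is judged:
By the outcome, as a careful person would: the job done as asked, in the order asked, and still so for the second after the job is handed in, with the robot touching nothing.
It also fails if it takes over 64 s, if anything falls off the work surface, if the arm or the gripper's body presses on something with over 40 N, if the wrist force passes 120 N, or if a joint passes its speed limit or range.

## Working session

There is one attempt and no reset: what is moved stays moved. The work goes in short steps, Python scripts to look and compute and a tool call to move; the robot and the scene stay as the last step left them, time stands still between calls to the robot, and variables do not carry over. Pictures are saved under pics/ and viewed, at most 10 in all, crops included, and the job is handed in when it is done.

Besides the shell and the picture viewer there is one more tool, called after "Call:" by a JSON object that holds its "op" and its "data". jog_arm: Moves the arm, as the interface text tells. Its arguments: {"type":"object","properties":{"offset":{"type":"array"},"roll":{"type":"array"},"claw":{"type":"array"}},"required":["offset","roll","claw"]}

```bash
mkdir -p pics; cat > h.py <<'E'
import numpy as np, cv2
from bench import state, snapshot, job_done, look_for, spot_point
from scipy.spatial.transform import Rotation as R
def camT(s,st):
    if 'T' in s: return np.array(s['T'])
    T=np.eye(4); T[:3,3]=st['position']; T[:3,:3]=R.from_euler('xyz',st['tool_rot']).as_matrix()
    return T@np.array(s['mount'])
def shot(n,save=None):
    st=state(); s=snapshot(n); s['W']=camT(s,st)
    if save: cv2.imwrite('pics/'+save,np.ascontiguousarray(s['pixels'][:,:,::-1]))
    return s
def w(s,p): return s['W'][:3,:3]@np.array(p)+s['W'][:3,3]
def proj(s,P):
    c=s['W'][:3,:3].T@(np.array(P)-s['W'][:3,3]); u=np.array([c[0],-c[1]])/-c[2]
    u=u*(1+s['k1']*(u@u)); K=np.array(s['camera_matrix']); return (K@[*u,1])[:2]
def ray(s,px):
    K=np.array(s['camera_matrix']); d=np.linalg.solve(K,[*px,1])[:2]; u=d.copy()
    for _ in range(20): u=d/(1+s['k1']*(u@u))
    return s['W'][:3,3], s['W'][:3,:3]@np.array([u[0],-u[1],-1])
E
python3 - <<'E'
from h import *
print(state())
for n in('top','side','wrist'):
    s=shot(n,n+'0.png'); print(n,s['W'][:3,3].round(3),s['k1'])
    for t in('hotplate','dial_centre','ring_grip','ring_pointer','marker_tip','inner_tip','beaker_mid','wash_bottle_mid','amber_jar_mid'):
        print(t,[(round(d['p'],2),w(s,d['position']).round(4)) for d in spot_point(t,s)[:2]])
E
```

```text
{'time': 0.0, 'joints': array([ 1.14204039,  0.46836825, -0.01160623,  1.60360906,  0.00600438,
        1.0714007 , -0.05629993]), 'joint_velocities': array([ 0.00029127, -0.00012024, -0.00014177,  0.00046085, -0.00079943,
        0.00125659,  0.00169996]), 'joint_efforts': array([ 2.93243284e-04, -5.20570135e+01, -1.24090715e-02, -2.43748069e+01,
       -5.66402043e-02,  1.73543481e-02,  1.43600978e-04]), 'position': array([ 0.24430618, -0.60176377,  0.23865214]), 'tool_rot': array([-3.13984622e+00,  1.25184478e-04,  3.85697217e-01]), 'force': array([-0.0061317 , -0.57567886,  0.0044846 ]), 'torque': array([ 0.04426755, -0.01706982,  0.01552775]), 'gripper_force': 0.0, 'grip_width': 0.09201108562105553}
top [0.496 0.056 1.431] -0.14103747839381486
hotplate [(0.89, array([ 5.413e-01,  2.620e-02, -5.000e-04])), (0.59, array([ 0.5692, -0.0072,  0.1178]))]
dial_centre [(0.83, array([0.5422, 0.0268, 0.1034]))]
ring_grip [(0.82, array([0.5353, 0.0284, 0.1267]))]
ring_pointer [(0.85, array([0.5336, 0.0636, 0.1098]))]
marker_tip [(0.56, array([ 0.5715, -0.0039,  0.1157]))]
inner_tip [(0.6, 
[... 266 characters left out ...]
 array([ 0.5429,  0.0328, -0.0011]))]
dial_centre [(0.62, array([0.5489, 0.0287, 0.1076]))]
ring_grip [(0.59, array([0.5383, 0.0283, 0.1256]))]
ring_pointer [(0.72, array([0.5285, 0.069 , 0.1087]))]
marker_tip [(0.48, array([ 0.5713, -0.0057,  0.12  ]))]
inner_tip [(0.59, array([0.5388, 0.0392, 0.1622]))]
beaker_mid [(0.97, array([0.7895, 0.0049, 0.1859]))]
wash_bottle_mid [(0.67, array([0.7106, 0.2763, 0.0647]))]
amber_jar_mid [(0.59, array([ 0.57  , -0.2441,  0.0436])), (0.33, array([0.5413, 0.0387, 0.1601]))]
wrist [ 0.316 -0.573  0.386] 0.018853100992179708
hotplate []
dial_centre []
ring_grip []
ring_pointer []
marker_tip []
inner_tip []
beaker_mid []
wash_bottle_mid []
amber_jar_mid []
```

```bash
python3 - <<'E'
from h import *
s=shot('top'); c=proj(s,[.545,.028,.105]); print(c, np.array(s['camera_matrix'])[0,0])
x,y=c.astype(int); im=s['pixels'][y-60:y+60,x-80:x+80,::-1]
cv2.imwrite('pics/t1.png',cv2.resize(im,(800,600),interpolation=cv2.INTER_CUBIC)); print(x-80,y-60)
E
```

```text
[300.11095051 242.58231214] 533.8598296232185
220 182
```

View pics/t1.png

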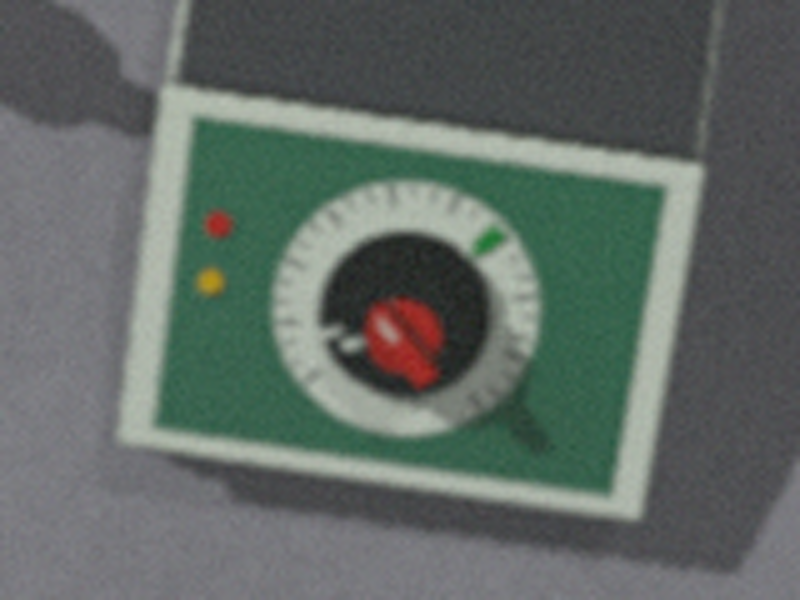

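View pics/side0.png

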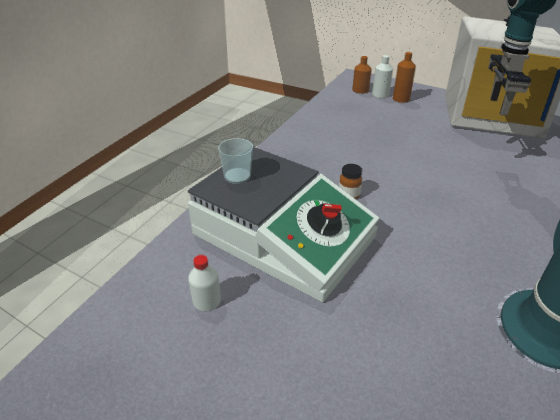

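Top crop: dial centre near (407,308), white line end near (330,330) on the left, green marker near (488,241) upper right, red bar running upper-left to lower-right; side view agrees: beaker on the plate, bottles clear. I'll measure the angles from the top view.

```bash
cat >> h.py <<'E'
def frame(yaw,c):
    z=np.array([-np.sin(.35)*np.cos(yaw),-np.sin(.35)*np.sin(yaw),np.cos(.35)])
    y=np.array([-np.sin(yaw),np.cos(yaw),0]); return np.array([np.cross(y,z),y,z]).T
def onplane(s,px,c,F,h):
    o,d=ray(s,px); t=((c+h*F[:,2]-o)@F[:,2])/(d@F[:,2]); return (o+t*d-c)@F
E
python3 - <<'E'
from h import *
s=shot('top'); P=lambda a,b:(220+a/5-.4,182+b/5-.4)
def atz(px,z): o,d=ray(s,px); return o+d*(z-o[2])/d[2]
c=atz(P(407,308),.105); print('c',c)
for a,b,z in(((165,90),(703,165),.14),((120,440),(640,515),.06),((193,118),(665,185),.14),((155,428),(612,494),.06)):
    d=atz(P(*a),z)-atz(P(*b),z); print('yaw',np.arctan2(-d[0],d[1]))
F=frame(-.14,c)
for n,px,h in(('line',(333,331),10),('line ringtop',(350,344),36),('mark',(490,241),3),('inner white',(383,327),63),('knob',(402,336),63)):
    q=onplane(s,P(*px),c,F,h/1e3); print(n,(q*1e3).round(1),'r',np.hypot(*q[:2]).round(4),'ringval',2.356-np.arctan2(q[1],q[0]))
E
```

```text
c [0.54352689 0.02575508 0.105     ]
yaw -0.11198119107278898
yaw -0.11628084634498487
yaw -0.11446177598094504
yaw -0.11649981027232129
line [-14.9  34.3  10. ] r 0.0374 ringval 0.37442756194114346
line ringtop [-11.3  24.9  36. ] r 0.0273 ringval 0.3596860808226763
mark [ 42.1 -34.5   3. ] r 0.0544 ringval 3.042441509832167
inner white [ 9.  10.8 63. ] r 0.0141 ringval 1.4790687682651553
knob [ 6.2  1.2 63. ] r 0.0063 ringval 2.156183681416137
```

Call:
{"op": "jog_arm", "data": {"offset": [[30,60,10],[30,60,10],[30,60,10],[30,60,10],[30,60,10],[30,60,0],[30,60,0],[30,60,0],[30,60,0],[0,50,0],[0,0,0]], "roll": [-6,-6,-6,-6,-6,0,0,0,0,0,0], "claw": [-1,-1,-1,-1,-1,-1,-1,-1,-1,-1,-1]}}

```text
time: 2.98
position: [0.4947, -0.0478, 0.2859]
tool_rot: [-3.14, -0.0, -0.13]
force: [0.5, -0.9, 0.0]
grip_width: 0.092
gripper_force: 0.0
```

```bash
python3 - <<'E'
from h import *
s=shot('wrist','w1.png'); print(state()['position'],s['W'][:3,3])
for t in('dial_centre','ring_grip','ring_pointer','marker_tip','inner_tip'):
    print(t,[(round(d['p'],2),w(s,d['position']).round(4)) for d in spot_point(t,s)[:2]])
E
```

```text
[ 0.49465265 -0.05070085  0.28582998] [ 0.57095113 -0.05828098  0.43177194]
dial_centre [(0.69, array([0.5418, 0.0273, 0.1063]))]
ring_grip [(0.57, array([0.5367, 0.0287, 0.1242]))]
ring_pointer [(0.62, array([0.5299, 0.0688, 0.111 ]))]
marker_tip [(0.64, array([ 0.5695, -0.0088,  0.1221]))]
inner_tip [(0.61, array([0.5399, 0.0404, 0.1583]))]
```

View pics/w1.png

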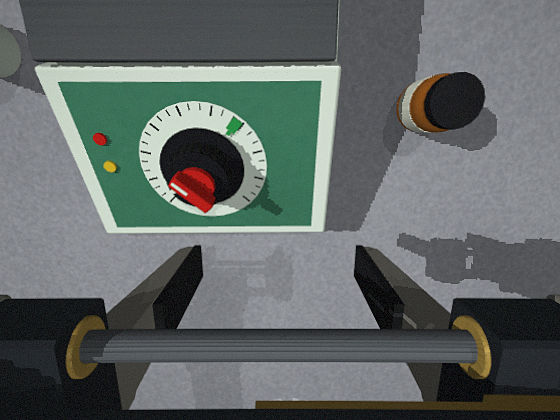

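Call:
{"op": "jog_arm", "data": {"offset": [[-10,40,-5],[-10,37,-5],[0,0,0],[0,0,0],[0,0,0]], "roll": [0,0,0,0,0], "claw": [-1,-1,-1,-1,-1]}}

```text
time: 3.9
position: [0.475, 0.0232, 0.2757]
tool_rot: [3.141, -0.0, -0.141]
force: [-0.6, 0.9, 0.1]
grip_width: 0.0917
gripper_force: 0.0
```

```bash
cat >> h.py <<'E'
def rect(s,c,yaw,h=0,px=4,half=75):
    F=frame(yaw,c); n=2*half*px; im=np.zeros((n,n,2),np.float32)
    for i in range(n):
        for j in range(n):
            x=(half-i/px)/1e3; y=(half-j/px)/1e3
            im[i,j]=proj(s,c+F@[x,y,h])
    return cv2.remap(s['pixels'],im[...,0],im[...,1],cv2.INTER_LINEAR)
E
python3 - <<'E'
from h import *
st=state(); print(st['position'],st['tool_rot'],abs(st['joint_velocities']).max())
s=shot('wrist'); c=np.array([.5435,.026,.105])
r=rect(s,c,-.115); cv2.imwrite('pics/r1.png',r[:,:,::-1]); np.savez('r1.npz',r=r)
E
```

```text
[0.47498163 0.02324944 0.27574906] [ 3.14126780e+00 -2.32314247e-04 -1.40607023e-01] 0.004776899596589013
```

View pics/r1.png

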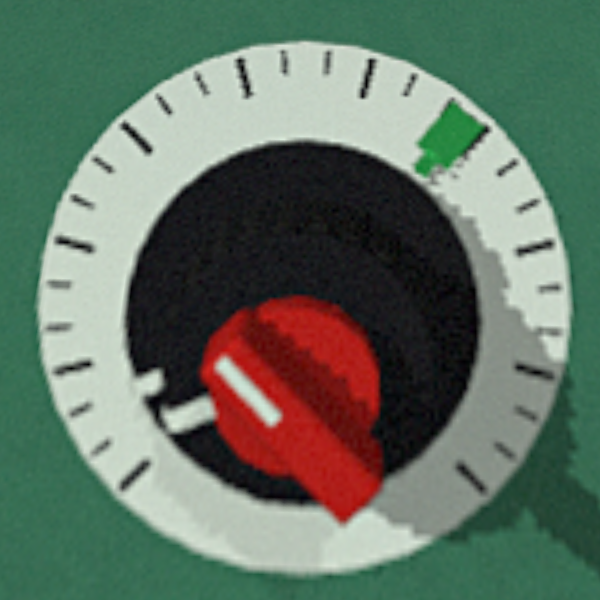

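```bash
python3 - <<'E'
from h import *
r=np.load('r1.npz')['r'].astype(int); R_,G,B=r[...,0],r[...,1],r[...,2]
g=((G-R_>60)&(G>110)&(B<90)).astype(np.uint8); n,l,stt,cc=cv2.connectedComponentsWithStats(g); print([(stt[i].tolist(),cc[i].round(1)) for i in range(1,n) if stt[i,4]>30])
white=((R_>170)&(B>150)).astype(np.uint8)
# dial edge points along rays from the approx centre
C=np.array([305.,308.]); 
for _ in range(3):
    pts=[]
    for a in np.radians(np.arange(-180,180,2)):
        if 0<np.degrees(a)<120: continue
        for q in np.arange(150,90,-.0) if False else np.arange(290,240,-.5):
            x,y=C+q*np.array([np.cos(a),np.sin(a)])
            if 0<=x<599 and 0<=y<599 and white[int(round(y)),int(round(x))]: pts.append((x,y));break
    pts=np.array(pts); A=np.c_[2*pts,np.ones(len(pts))]; v=np.linalg.lstsq(A,(pts**2).sum(1),rcond=None)[0]
    C=v[:2]; rr=np.sqrt(v[2]+C@C); print(C,rr/4, np.std(np.hypot(*(pts-C).T)-rr)/4)
th=lambda p:2.356-np.arctan2(C[0]-p[0],C[1]-p[1])
ys,xs=np.nonzero(g); k=np.hypot(xs-C[0],ys-C[1]);k=(k>170)&(k<262); p=np.c_[xs,ys][k]; vv=np.linalg.svd(p-p.mean(0),full_matrices=False)[2][0]
print('marker',th(p.mean(0)),p.mean(0),len(p),'r',np.hypot(*(p.mean(0)-C))/4)
d=vv*np.sign(vv[0]); print('axis dir ang',2.356-np.arctan2(-d[0],-d[1]))
# ticks
for i,q in enumerate([(132,475),(72,370),(75,243),(137,138),(244,77),(368,77),None,(540,247),(537,372),(473,478)]):
    if q is None: continue
    x,y=q; sub=(r[y-20:y+20,x-20:x+20].sum(2)<260); yy,xx=np.nonzero(sub); m=(xx.mean()+x-20,yy.mean()+y-20); print(i,len(xx),round(th(m)-i*.5236,4))
for m in ((148,382),): print('line skirt (h=0 plane)',th(m))
c=np.array([.5435,.026,.105]);F=frame(-.115,c); print('centre',c+F@[(300-C[1])/4e3,(300-C[0])/4e3,0])
E
```

```text
[([416, 103, 67, 72, 2362], array([447. , 138.6]))]
[303.85269656 306.73029048] 65.96414485182751 0.16722778657667473
[303.86862409 306.95106513] 65.99597286884189 0.16227747481598204
[303.89490087 306.90148238] 65.98453189999492 0.16140155614197293
marker 3.0605655101631104 [447.00973751 138.55546147] 2362 r 55.23938768085495
axis dir ang 3.0577674621984756
0 177 0.0061
1 160 0.0058
2 178 0.0048
3 218 0.006
4 189 0.006
5 176 0.0066
7 158 0.01
8 284 0.011
9 275 0.0106
line skirt (h=0 plane) 0.3362824166445959
centre [0.54177821 0.02521868 0.10440837]
```

Call:
{"op": "jog_arm", "data": {"offset": [[30,2,0],[30,2,0],[0,0,0],[0,0,-25],[0,0,-30],[0,0,-30],[0,0,-15],[0,0,-10],[0,0,0],[0,0,0]], "roll": [8,8,8,7.5,0,0,0,0,0,0], "claw": [-0.8,-0.7,-0.6,-0.6,-0.6,-0.6,-0.6,-0.6,-0.6,-0.6]}}

```text
time: 5.2
position: [0.5352, 0.0289, 0.1665]
tool_rot: [3.141, -0.001, 0.412]
force: [0.1, -0.5, 0.4]
grip_width: 0.0737
gripper_force: 0.0
```

```bash
python3 - <<'E'
from h import *
st=state(); print(st['position'],st['tool_rot'],st['joints'].round(2),st['force'],st['grip_width'])
s=shot('wrist','w2.png')
E
```

```text
[0.535249   0.02888151 0.16654018] [ 3.14096512e+00 -1.45860336e-03  4.11830982e-01] [ 0.2   0.4  -0.39  1.93  0.2   0.85 -1.45] [ 0.08206148 -0.45058078  0.37373272] 0.07369633432012009
```

View pics/w2.png

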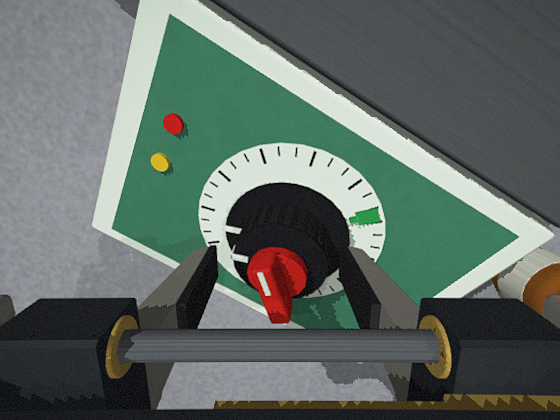

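```bash
python3 - <<'E'
from h import *
s=shot('wrist')
for c in ([.5425,.026,.105],[.5418,.0252,.105]):
    c=np.array(c);F=frame(-.121,c)
    for h,r in((0,66),(10,43),(36,30)):
        P=np.array([proj(s,c+F@[r/1e3*np.cos(a),r/1e3*np.sin(a),h/1e3]) for a in np.arange(0,6.28,.05)]); print(h,P.min(0).round(),P.max(0).round())
r=s['pixels'].astype(int); 
row=r[215]; print([ (x,row[x].tolist()) for x in (195,198,201,204,207,222,225,228,231,234,340,345,350,355,380,383,386,389)])
E
```

```text
0 [198. 141.] [384. 295.]
10 [224. 183.] [348. 284.]
36 [231. 224.] [326. 298.]
0 [199. 142.] [384. 296.]
10 [225. 184.] [349. 285.]
36 [231. 226.] [327. 299.]
[(195, [63, 120, 94]), (198, [172, 196, 178]), (201, [221, 228, 219]), (204, [217, 227, 217]), (207, [218, 227, 218]), (222, [218, 227, 216]), (225, [220, 228, 218]), (228, [88, 93, 89]), (231, [28, 32, 30]), (234, [19, 18, 24]), (340, [25, 30, 30]), (345, [222, 231, 222]), (350, [225, 231, 225]), (355, [176, 206, 178]), (380, [199, 205, 198]), (383, [210, 227, 210]), (386, [55, 120, 90]), (389, [65, 122, 97])]
```

Call:
{"op": "jog_arm", "data": {"offset": [[-0.5,-2,-8],[0,0,-8],[0,0,0],[0,0,0],[0,0,0],[0,0,0],[0,0,0]], "roll": [0,0,0,0,0,0,0], "claw": [-0.6,-0.6,-0.6,1,1,1,1]}}

```text
time: 6.18
position: [0.5344, 0.0263, 0.1497]
tool_rot: [3.141, -0.0, 0.412]
force: [1.9, -2.8, -2.2]
grip_width: 0.0607
gripper_force: 29.2
```

Call:
{"op": "jog_arm", "data": {"offset": [[0.7,0,-2],[0.7,0,-2],[0,0,0]], "roll": [0,0,0], "claw": [1,1,1]}}

```text
time: 6.55
position: [0.5354, 0.0262, 0.147]
tool_rot: [3.14, 0.001, 0.411]
force: [-3.7, -3.6, 11.5]
grip_width: 0.0603
gripper_force: 29.9
```

Call:
{"op": "jog_arm", "data": {"offset": [[0.7,0,-2],[0,0,0]], "roll": [0,0], "claw": [1,1]}}

```text
time: 6.8
position: [0.5361, 0.0261, 0.1452]
tool_rot: [3.14, 0.001, 0.411]
force: [-4.6, -3.7, 12.7]
grip_width: 0.0607
gripper_force: 30.0
```

Call:
{"op": "jog_arm", "data": {"offset": [[0.7,0,-2],[0.3,0,-1],[0,0,0]], "roll": [0,0,0], "claw": [1,1,1]}}

```text
time: 7.18
position: [0.5365, 0.0262, 0.1445]
tool_rot: [3.139, 0.002, 0.411]
force: [-12.2, -4.9, 32.9]
grip_width: 0.0605
gripper_force: 30.9
```

Call:
{"op": "jog_arm", "data": {"offset": [[0,0,-1],[0,0,-1.1],[0,0,-1.1],[0,0,0]], "roll": [-5,-5,-5,0], "claw": [1,1,1,1]}}

```text
time: 7.68
position: [0.5381, 0.0264, 0.1422]
tool_rot: [3.139, -0.002, 0.149]
force: [-10.3, -4.5, 35.0]
grip_width: 0.06
gripper_force: 30.6
```

Call:
{"op": "jog_arm", "data": {"offset": [[0,0,-1.2],[0,0,-1.2],[0,0,-1.0],[0,0,0]], "roll": [-5,-5,-5,0], "claw": [1,1,1,1]}}

```text
time: 8.18
position: [0.5394, 0.026, 0.1397]
tool_rot: [3.14, -0.006, -0.113]
force: [-9.7, -5.9, 37.6]
grip_width: 0.0591
gripper_force: 30.1
```

Call:
{"op": "jog_arm", "data": {"offset": [[-0.5,0,0.6],[-0.5,0,1.0],[0,0,1.1],[0,0,1.1],[0,0,0]], "roll": [-5,-5,-5,-5,0], "claw": [1,1,1,1,1]}}

```text
time: 8.8
position: [0.5393, 0.0263, 0.1409]
tool_rot: [-3.139, -0.007, -0.461]
force: [-0.5, -5.5, 12.8]
grip_width: 0.0599
gripper_force: 31.6
```

```bash
python3 - <<'E'
from h import *
for n in('top','side'):
    s=shot(n); c=np.array([.5425,.026,.105]); F=frame(-.121,c)
    for t in('ring_pointer','inner_tip'):
        for d in spot_point(t,s)[:1]:
            q=(w(s,d['position'])-c)@F; print(n,t,round(d['p'],2),(q*1e3).round(1),'ringval',2.356-np.arctan2(q[1],q[0]))
print(state()['torque'])
s=shot('side'); P=proj(s,c).astype(int); cv2.imwrite('pics/s2.png',cv2.resize(s['pixels'][P[1]-75:P[1]+45,P[0]-80:P[0]+80,::-1],(800,600),interpolation=cv2.INTER_CUBIC))
E
```

```text
side ring_pointer 0.64 [15.4 38.4  3.2] ringval 1.1671248664985925
side inner_tip 0.65 [16.  12.1 55.4] ringval 1.7077392533598963
[-0.01733502 -0.58737623  0.48131887]
```

View pics/s2.png

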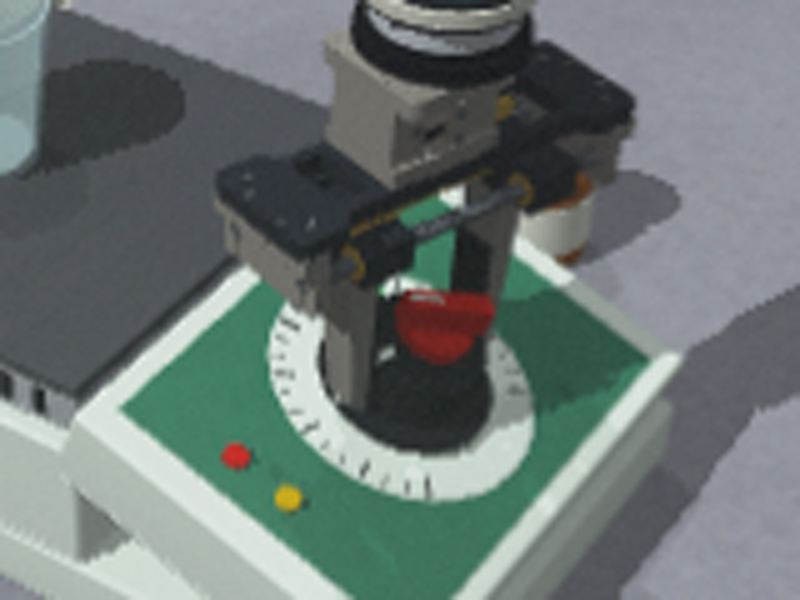

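Call:
{"op": "jog_arm", "data": {"offset": [[0,0,1],[0,0,1],[0,0,2],[0,0,10],[0,0,30],[0,0,40],[-30,0,30],[-30,0,5],[0,0,0],[0,0,0]], "roll": [0,0,0,0,0,3,8,8,0,0], "claw": [-0.3,-0.6,-0.6,-0.6,-0.6,-0.6,-0.6,-0.6,-0.6,-0.6]}}

```text
time: 10.4
position: [0.4768, 0.0272, 0.2571]
tool_rot: [-3.141, -0.001, -0.13]
force: [0.5, 0.2, 0.4]
grip_width: 0.074
gripper_force: 0.0
```

```bash
cat > look.py <<'E'
from h import *
import sys
st=state(); print(st['time'],st['position'],st['tool_rot'])
s=shot('wrist'); c=np.array([.5418,.0252,.1047])
r=rect(s,c,-.121); r10=rect(s,c,-.121,.010); r63=rect(s,c,-.121,.063)
out=np.vstack([np.hstack([r,r10]),np.hstack([r63,r63])])[:,:,::-1]; np.savez(sys.argv[1]+'.npz',r=r,r10=r10,r63=r63)
cv2.imwrite('pics/'+sys.argv[1]+'.png',cv2.resize(np.hstack([r10,r63])[:,:,::-1],(800,400),interpolation=cv2.INTER_AREA))
for n,I in(('r10',r10),('r63',r63)):
    I=I.astype(int); m=(I.min(2)>130).astype(np.uint8); k,l,stt,cc=cv2.connectedComponentsWithStats(m)
    for i in range(1,k):
        if 60<stt[i,4]<2500:
            ys,xs=np.nonzero(l==i); p=np.c_[xs,ys]-cc[i]; v=np.linalg.svd(p,full_matrices=False)[2][0]; q=300-cc[i]
            print(n,cc[i].round(1),stt[i,4],'r',(np.hypot(*q)/4).round(1),'val',round(2.356-np.arctan2(q[0],q[1]),3),'axisdir',round(np.degrees(np.arctan2(v[1],v[0]))%180,1))
E
python3 look.py l1
```

```text
10.4 [0.47682542 0.02722979 0.25712863] [-3.14095177e+00 -9.45088709e-04 -1.30150797e-01]
r10 [187.2 317.6] 1053 r 28.6 val 0.631 axisdir 17.3
r10 [250.9 368.5] 1309 r 21.1 val -0.164 axisdir 46.0
r63 [215.3 223.6] 670 r 28.5 val 1.519 axisdir 17.0
r63 [266.2 264.3] 840 r 12.3 val 1.598 axisdir 46.1
r63 [558.4 495.5] 69 r 81.0 val 4.574 axisdir 5.3
```

View pics/l1.png

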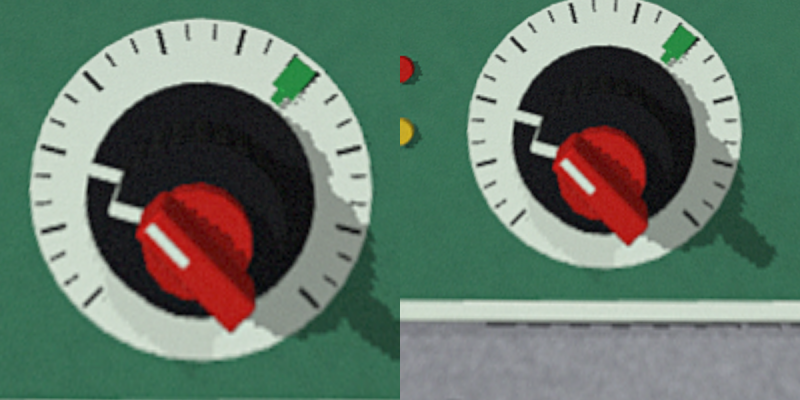

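```bash
python3 - <<'E'
from h import *
c1=np.array([.5435,.026,.105])
for f,k in(('r1','r'),('l1','r')):
    I=np.load(f+'.npz')[k].astype(int); m=(I.min(2)>130).astype(np.uint8); n,l,stt,cc=cv2.connectedComponentsWithStats(m)
    for i in range(1,n):
        if 60<stt[i,4]<3000:
            ys,xs=np.nonzero(l==i); v=np.linalg.svd(np.c_[xs,ys]-cc[i],full_matrices=False)[2][0]; print(f,cc[i].round(),stt[i,4],np.degrees(np.arctan2(v[1],v[0]))%180)
E
```

```text
r1 [248. 391.] 1354 46.6169119616203
r1 [188. 415.] 1089 159.9398326082768
l1 [182. 335.] 1134 17.151020794754825
l1 [248. 388.] 1409 45.94360156225958
```

Call:
{"op": "jog_arm", "data": {"offset": [[30,0,-5],[28,0,-20],[0,0,-30],[0,0,-30],[0,0,-18],[0,0,0],[0,0,0]], "roll": [8,8,8,7,0,0,0], "claw": [-0.6,-0.6,-0.6,-0.6,-0.6,-0.6,-0.6]}}

```text
time: 11.32
position: [0.535, 0.027, 0.1547]
tool_rot: [3.141, -0.001, 0.411]
force: [0.8, -0.4, 0.3]
grip_width: 0.0735
gripper_force: 0.0
```

Call:
{"op": "jog_arm", "data": {"offset": [[0,0,-5],[0,0,0],[0,0,0],[0,0,0],[0,0,0],[0.7,0,-2],[0.7,0,-2],[0.7,0,-2],[0.3,0,-1],[0,0,0]], "roll": [0,0,0,0,0,0,0,0,0,0], "claw": [-0.6,1,1,1,1,1,1,1,1,1]}}

```text
time: 12.58
position: [0.5365, 0.0261, 0.1442]
tool_rot: [3.14, 0.001, 0.411]
force: [-6.8, -4.5, 20.3]
grip_width: 0.0608
gripper_force: 30.4
```

Call:
{"op": "jog_arm", "data": {"offset": [[0.2,0,-1.2],[0,0,-0.8],[0,0,-0.9],[0,0,-0.9],[0,0,0]], "roll": [0,-5,-5,-5,0], "claw": [1,1,1,1,1]}}

```text
time: 13.2
position: [0.5378, 0.0265, 0.1422]
tool_rot: [3.14, -0.002, 0.149]
force: [-10.0, -3.4, 30.1]
grip_width: 0.0598
gripper_force: 30.4
```

Call:
{"op": "jog_arm", "data": {"offset": [[0,0,-1],[0,0,-1],[0,0,-0.8],[0,0,0]], "roll": [-5,-5,-5,0], "claw": [1,1,1,1]}}

```text
time: 13.7
position: [0.5391, 0.0261, 0.14]
tool_rot: [3.141, -0.006, -0.113]
force: [-7.1, -4.8, 32.0]
grip_width: 0.0594
gripper_force: 30.1
```

Call:
{"op": "jog_arm", "data": {"offset": [[0,0,0],[0,0,0.3],[0,0,0]], "roll": [-5,-5,0], "claw": [1,1,1]}}

```text
time: 14.08
position: [0.5394, 0.0263, 0.1394]
tool_rot: [-3.14, -0.006, -0.287]
force: [-4.2, -5.4, 23.0]
grip_width: 0.059
gripper_force: 30.2
```

Call:
{"op": "jog_arm", "data": {"offset": [[0,0,-1],[0,0,0],[0,0,0]], "roll": [-5,-5,0], "claw": [1,1,1]}}

```text
time: 14.45
position: [0.5399, 0.0262, 0.1385]
tool_rot: [-3.139, -0.007, -0.461]
force: [-3.4, -6.0, 22.9]
grip_width: 0.0596
gripper_force: 33.0
```

```bash
python3 -c "
from h import *
s=state();print(s['force'],s['torque'],s['joints'].round(2))"
```

```text
[-3.44254618 -6.01115396 22.91476987] [-0.11465714  0.27769668  0.51495719] [-0.03  0.42 -0.1   1.95  0.06  0.77 -2.2 ]
```

Call:
{"op": "jog_arm", "data": {"offset": [[0,0,0],[0,0,2],[0,0,4],[0,0,10],[0,0,30],[0,0,40],[-30,0,30],[-30,0,3],[0,0,0],[0,0,0]], "roll": [0,0,0,0,0,3,8,8,0,0], "claw": [-0.3,-0.6,-0.6,-0.6,-0.6,-0.6,-0.6,-0.6,-0.6,-0.6]}}

```text
time: 15.7
position: [0.4774, 0.0272, 0.2536]
tool_rot: [-3.141, -0.001, -0.13]
force: [0.3, 0.1, -0.5]
grip_width: 0.0735
gripper_force: 0.0
```

```bash
python3 look.py l2
```

```text
15.7 [0.47735581 0.02719174 0.25361282] [-3.14103096e+00 -5.98536141e-04 -1.30191895e-01]
r10 [250.9 370. ] 1305 r 21.4 val -0.174 axisdir 46.1
r63 [266.5 264.6] 840 r 12.2 val 1.597 axisdir 46.3
r63 [579.5 492.6] 93 r 84.9 val 4.53 axisdir 24.8
r63 [352.4 491. ] 79 r 49.5 val 5.23 axisdir 172.1
```

View pics/l2.png

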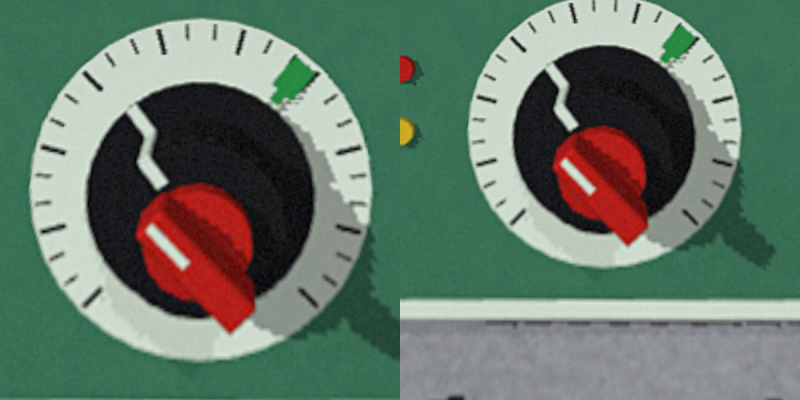

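Call:
{"op": "jog_arm", "data": {"offset": [[30,0,-5],[28,0,-20],[0,0,-30],[0,0,-30],[0,0,-18],[-0.5,0,0],[0,0,0]], "roll": [8,8,8,7,0,0,0], "claw": [-0.6,-0.6,-0.6,-0.6,-0.6,-0.6,-0.6]}}

```text
time: 16.62
position: [0.5347, 0.027, 0.1512]
tool_rot: [3.141, -0.001, 0.411]
force: [0.2, -0.1, -0.2]
grip_width: 0.0736
gripper_force: 0.0
```

Call:
{"op": "jog_arm", "data": {"offset": [[0,0,-1.5],[0,0,0],[0,0,0],[0,0,0],[0,0,0],[0.7,0,-2],[0.7,0,-2],[0.7,0,-2],[0.3,0,-2],[0,0,0]], "roll": [0,0,0,0,0,0,0,0,0,0], "claw": [-0.6,1,1,1,1,1,1,1,1,1]}}

```text
time: 17.88
position: [0.5367, 0.0262, 0.1444]
tool_rot: [3.14, 0.001, 0.411]
force: [-10.3, -3.7, 29.2]
grip_width: 0.0604
gripper_force: 30.9
```

```bash
cat > ang.py <<'E'
from h import *
import sys
s=shot('wrist'); c=np.array([.5418,.0252,.1047]); h=float(sys.argv[1])
r=rect(s,c,-.121,h/1e3).astype(int); m=(r.min(2)>110).astype(np.uint8)
A=np.arange(-20,90,.25); 
for rad in (36,38,40):
    v=np.array([r[int(300-4*rad*np.cos(np.radians(a))),int(300-4*rad*np.sin(np.radians(a)))].min() for a in A])
    k=v>100; print(rad,'val',[round(2.356-np.radians(A[k].mean()),3) if k.any() else None, int(k.sum()), A[k].min() if k.any() else 0, A[k].max() if k.any() else 0])
cv2.imwrite('pics/'+sys.argv[2]+'.png',np.hstack([r[:,:,::-1],cv2.resize(s['pixels'][:,:,::-1],(200,150),interpolation=cv2.INTER_AREA).repeat(4,0).astype(int)]) if s['pixels'].shape[0]==419 else r[:,:,::-1])
st=state(); print(st['position'],st['force'],st['torque'])
E
python3 ang.py 5.5 a1
```

```text
36 val [np.float64(1.717), 34, np.float64(32.5), np.float64(40.75)]
38 val [np.float64(1.717), 32, np.float64(32.75), np.float64(40.5)]
40 val [np.float64(1.719), 29, np.float64(33.0), np.float64(40.0)]
[0.53665249 0.02618112 0.14441381] [-9.88492181 -3.59745228 29.17143073] [-1.00604547  2.28572975 -0.02359063][ WARN:0@3.458] global loadsave.cpp:1063 imwrite_ Unsupported depth image for selected encoder is fallbacked to CV_8U.
```

View pics/a1.png

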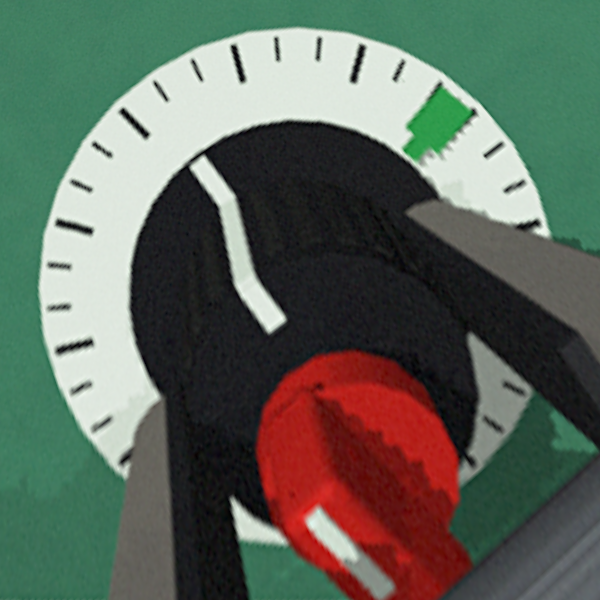

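Call:
{"op": "jog_arm", "data": {"offset": [[0,0,-1],[0,0,-1],[0,0,-1],[0,0,0]], "roll": [-5,-5,-5,0], "claw": [1,1,1,1]}}

```text
time: 18.42
position: [0.5379, 0.0265, 0.1424]
tool_rot: [3.14, -0.003, 0.149]
force: [-9.9, -4.6, 33.8]
grip_width: 0.0599
gripper_force: 30.5
```

```bash
python3 ang.py 5.5 a2 2>/dev/null
```

```text
36 val [np.float64(1.946), 33, np.float64(19.5), np.float64(27.5)]
38 val [np.float64(1.946), 31, np.float64(19.75), np.float64(27.25)]
40 val [np.float64(1.941), 29, np.float64(20.25), np.float64(27.25)]
[0.53791973 0.02645023 0.14245707] [-9.3377396  -3.89971748 32.64809902] [-0.89742953  2.13058952 -0.03658437]
```

Call:
{"op": "jog_arm", "data": {"offset": [[0,0,-1],[0,0,-1],[0,0,-1],[0,0,0]], "roll": [-5,-5,-5,0], "claw": [1,1,1,1]}}

```text
time: 18.98
position: [0.5392, 0.0259, 0.1399]
tool_rot: [3.141, -0.006, -0.113]
force: [-7.2, -5.8, 32.4]
grip_width: 0.0594
gripper_force: 30.1
```

```bash
python3 ang.py 5.5 a3 2>/dev/null
```

```text
36 val [np.float64(2.166), 32, np.float64(7.0), np.float64(14.75)]
38 val [np.float64(2.171), 30, np.float64(7.0), np.float64(14.25)]
40 val [np.float64(2.168), 29, np.float64(7.25), np.float64(14.25)]
[0.5392377  0.02599097 0.13990891] [-7.34448563 -5.09975651 34.50888437] [-1.11623572  1.55817624  0.00542659]
```

Call:
{"op": "jog_arm", "data": {"offset": [[0,0,-0.7],[0,0,-0.7],[0,0,0]], "roll": [-5,-5,0], "claw": [1,1,1]}}

```text
time: 19.4
position: [0.5396, 0.0259, 0.1389]
tool_rot: [-3.14, -0.007, -0.288]
force: [-6.7, -6.2, 35.4]
grip_width: 0.0595
gripper_force: 30.3
```

```bash
python3 ang.py 5.5 a4 2>/dev/null
```

```text
36 val [np.float64(2.328), 32, np.float64(-2.25), np.float64(5.5)]
38 val [np.float64(2.328), 32, np.float64(-2.25), np.float64(5.5)]
40 val [np.float64(2.325), 29, np.float64(-1.75), np.float64(5.25)]
[0.53960843 0.0259261  0.13892198] [-7.88603354 -5.19758851 36.38609177] [-0.78706118  1.56934298  0.25615792]
```

Call:
{"op": "jog_arm", "data": {"offset": [[0,0,-0.2],[0,0,0],[0,0,0]], "roll": [-5,-4,0], "claw": [1,1,1]}}

```text
time: 19.82
position: [0.54, 0.026, 0.1385]
tool_rot: [-3.138, -0.007, -0.444]
force: [-7.0, -6.0, 33.2]
grip_width: 0.0598
gripper_force: 33.9
```

```bash
python3 ang.py 5.5 a5 2>/dev/null
```

```text
36 val [np.float64(2.476), 32, np.float64(-10.75), np.float64(-3.0)]
38 val [np.float64(2.472), 32, np.float64(-10.5), np.float64(-2.75)]
40 val [np.float64(2.472), 30, np.float64(-10.25), np.float64(-3.0)]
[0.53995808 0.02605106 0.13845985] [-6.69226745 -5.77505578 32.27948666] [-0.26053634  0.96848398  0.44617019]
```

Call:
{"op": "jog_arm", "data": {"offset": [[0,0,0],[0,0,2],[0,0,4],[0,0,15],[0,0,35],[-5,0,10],[0,0,0],[0,0,0],[0,0,0]], "roll": [0,0,0,0,0,10,10,10,10], "claw": [-0.3,-0.6,-0.6,-0.6,-0.6,-0.6,-0.6,-0.6,-0.6]}}

```text
time: 21.0
position: [0.5317, 0.0278, 0.1996]
tool_rot: [-3.141, -0.0, 0.261]
force: [0.1, -0.1, -0.0]
grip_width: 0.0735
gripper_force: 0.0
```

Call:
{"op": "jog_arm", "data": {"offset": [[0,0,0],[0,0,0]], "roll": [6,0], "claw": [-0.6,-0.6]}}

```text
time: 21.25
position: [0.5317, 0.0275, 0.1995]
tool_rot: [-3.141, -0.0, 0.359]
force: [0.2, -0.4, 0.4]
grip_width: 0.0736
gripper_force: 0.0
```

```bash
python3 ang.py 10 a6 2>/dev/null; python3 -c "
from h import *
print(state()['tool_rot'])"
```

```text
36 val [np.float64(2.373), 33, np.float64(-5.0), np.float64(3.0)]
38 val [np.float64(2.371), 32, np.float64(-4.75), np.float64(3.0)]
40 val [np.float64(2.373), 29, np.float64(-4.5), np.float64(2.5)]
[0.53169851 0.02734782 0.19948781] [-0.07278616  0.73564227  1.00176307] [-0.02922447  0.00506989  0.04856364]
[-3.14099678e+00 -2.36194766e-04  3.57899155e-01]
```

Call:
{"op": "jog_arm", "data": {"offset": [[3,-0.5,-15],[0,0,-25],[0,0,-10],[0,0,0],[0,0,0],[0,0,0],[0,0,0],[0.7,0,-2],[0.7,0,-2],[0.7,0,-2],[0.3,0,-1.5],[0,0,0]], "roll": [4,0,0,0,0,0,0,0,0,0,0,0], "claw": [-0.6,-0.6,-0.6,-0.6,1,1,1,1,1,1,1,1]}}

```text
time: 22.8
position: [0.5372, 0.0263, 0.1451]
tool_rot: [3.141, 0.0, 0.429]
force: [-8.5, -1.3, 24.7]
grip_width: 0.0602
gripper_force: 30.7
```

Call:
{"op": "jog_arm", "data": {"offset": [[0,0,-1],[0,0,-1],[0,0,-1],[0,0,0]], "roll": [-5,-5,-5,0], "claw": [1,1,1,1]}}

```text
time: 23.3
position: [0.5383, 0.0266, 0.1433]
tool_rot: [3.141, -0.003, 0.167]
force: [-9.1, -0.3, 29.9]
grip_width: 0.0599
gripper_force: 30.3
```

Call:
{"op": "jog_arm", "data": {"offset": [[0,0,-1],[0,0,-1],[0,0,-1],[0,0,0]], "roll": [-5,-5,-5,0], "claw": [1,1,1,1]}}

```text
time: 23.8
position: [0.5397, 0.0259, 0.1409]
tool_rot: [-3.141, -0.006, -0.095]
force: [-6.1, -2.5, 30.2]
grip_width: 0.0596
gripper_force: 30.1
```

```bash
sed -i 's/(-20,90,.25)/(-75,90,.25)/; s/k=v>100/k=(r_:=0)==0; k=v>100/' ang.py; python3 ang.py 5.5 a7 2>/dev/null
```

```text
36 val [np.float64(2.821), 34, np.float64(-30.75), np.float64(-22.5)]
38 val [np.float64(2.821), 30, np.float64(-30.25), np.float64(-23.0)]
40 val [np.float64(2.821), 30, np.float64(-30.25), np.float64(-23.0)]
[0.53968807 0.02595038 0.14086831] [-6.23990372 -2.7912479  30.98781905] [-3.81628730e-01  1.51546807e+00 -5.21190020e-04]
```

Call:
{"op": "jog_arm", "data": {"offset": [[0,0,-0.7],[0,0,-0.6],[0,0,-0.2],[0,0,0]], "roll": [-5,-5,-4,0], "claw": [1,1,1,1]}}

```text
time: 24.35
position: [0.5403, 0.0257, 0.1396]
tool_rot: [-3.139, -0.007, -0.339]
force: [-5.9, -3.2, 30.2]
grip_width: 0.0591
gripper_force: 30.4
```

```bash
python3 ang.py 5.5 a8 2>/dev/null
```

```text
36 val [np.float64(3.037), 35, np.float64(-43.25), np.float64(-34.75)]
38 val [np.float64(3.037), 33, np.float64(-43.0), np.float64(-35.0)]
40 val [np.float64(3.037), 31, np.float64(-42.75), np.float64(-35.25)]
[0.54028496 0.02564763 0.13953   ] [-5.53900938 -4.04815243 29.43595692] [-0.03173987  1.16026037  0.288193  ]
```

Call:
{"op": "jog_arm", "data": {"offset": [[0,0,0],[-0.5,0,2.5],[-0.7,0,2],[-0.5,0,2],[0,0,1],[0,0,0],[0,0,0]], "roll": [-1.5,0,0,0,0,0,0], "claw": [1,1,1,1,1,1,1]}}

```text
time: 25.28
position: [0.5388, 0.0258, 0.1437]
tool_rot: [-3.139, -0.008, -0.364]
force: [5.6, -2.6, 4.0]
grip_width: 0.0593
gripper_force: 30.3
```

```bash
python3 ang.py 10 a9 2>/dev/null
```

```text
36 val [np.float64(3.054), 35, np.float64(-44.25), np.float64(-35.75)]
38 val [np.float64(3.054), 33, np.float64(-44.0), np.float64(-36.0)]
40 val [np.float64(3.056), 30, np.float64(-43.75), np.float64(-36.5)]
[0.53881012 0.02587156 0.14369222] [ 4.83157105 -2.93841298  2.90490536] [ 0.40718759 -1.45288788  0.50632432]
```

Locked near the target click; open and lift away.

Call:
{"op": "jog_arm", "data": {"offset": [[0,0,0],[0,0,0],[0,0,4],[0,0,10],[0,0,30],[0,0,40],[-30,0,30],[-30,0,3],[0,0,0],[0,0,0],[0,0,0]], "roll": [0,0,0,0,0,3,5,5,0,0,0], "claw": [-0.3,-0.6,-0.6,-0.6,-0.6,-0.6,-0.6,-0.6,-0.6,-0.6,-0.6]}}

```text
time: 26.7
position: [0.476, 0.0264, 0.2587]
tool_rot: [3.142, 0.0, -0.138]
force: [0.0, 0.9, -0.2]
grip_width: 0.0735
gripper_force: 0.0
```

```bash
python3 ang.py 10 a10 2>/dev/null; python3 look.py l3
```

```text
36 val [np.float64(3.004), 34, np.float64(-41.25), np.float64(-33.0)]
38 val [np.float64(3.006), 31, np.float64(-41.0), np.float64(-33.5)]
40 val [np.float64(3.006), 31, np.float64(-41.0), np.float64(-33.5)]
[0.47588281 0.02639057 0.25858412] [-0.50992577  0.09289321  0.05880606] [0.02946812 0.03154104 0.04285295]
26.75 [0.47588281 0.02639057 0.25858412] [ 3.14146036e+00  6.26338940e-04 -1.38211848e-01]
r10 [388.9 181.6] 965 r 37.0 val 3.0 axisdir 129.4
r10 [365.6 255. ] 1186 r 19.9 val 3.325 axisdir 119.3
r10 [249.7 368. ] 1315 r 21.1 val -0.149 axisdir 46.1
r63 [377.9 115.2] 622 r 50.1 val 2.755 axisdir 128.9
r63 [359.4 173.7] 761 r 34.9 val 2.796 axisdir 118.9
r63 [266.4 264.7] 842 r 12.2 val 1.596 axisdir 46.1
```

View pics/l3.png

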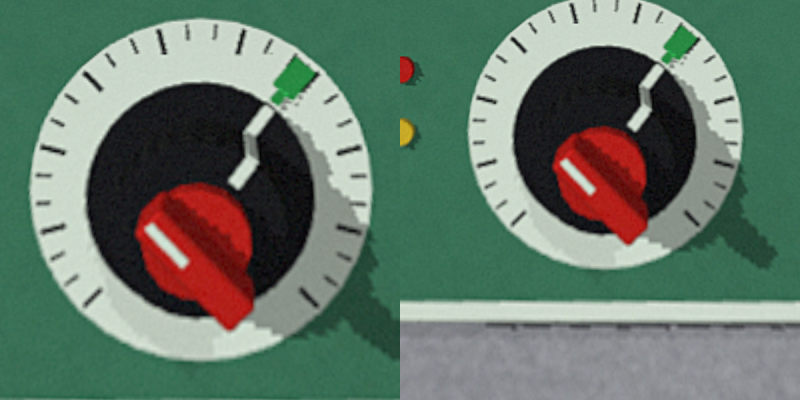

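```bash
python3 - <<'E'
from h import *
s=shot('wrist'); c=np.array([.5418,.0252,.1047])
for h in(0,.003):
    r=rect(s,c,-.121,h).astype(int); g=(r[...,1]-r[...,0]>60)&(r[...,1]>110)&(r[...,2]<90); ys,xs=np.nonzero(g); k=np.hypot(xs-300,ys-300); k=(k>170)&(k<262); print(h,k.sum(),2.356-np.arctan2(300-xs[k].mean(),300-ys[k].mean()))
for n in('side','top'):
    s=shot(n)
    for t in('beaker_mid','wash_bottle_mid','amber_jar_mid'): print(n,t,[w(s,d['position']).round(3) for d in spot_point(t,s)[:1]])
E
```

```text
0 2381 3.054934162745885
0.003 2325 3.0420951958415805
side beaker_mid [array([0.79 , 0.003, 0.186])]
side wash_bottle_mid [array([0.708, 0.278, 0.062])]
side amber_jar_mid [array([ 0.569, -0.245,  0.046])]
top beaker_mid [array([0.788, 0.008, 0.188])]
top wash_bottle_mid [array([0.707, 0.281, 0.063])]
top amber_jar_mid [array([ 0.572, -0.245,  0.041])]
```

Marker 3.042 and ring 3.011 (click 23, 0.03 away; the next click is 0.10 away). The knob, beaker and bottles haven't moved.

```bash
python3 -c "
from bench import job_done; print(job_done())"
```

```text
the job is handed in; nothing more can be done
None
```

The ring's white line is at the click nearest the green marker (ring about 3.01 rad, marker about 3.04 rad); it was turned clockwise pressed in over four holds and let go on that click, so it should be fully up. The red knob, beaker and bottles measured unmoved, and I handed the job in at about 27 s; no verdict was returned.

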